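# Slide the draining tray until its spout hangs over the sink

## Robot

A 6-joint arm with a two-finger parallel gripper is mounted at the origin on the work surface; the furniture and walls round the work are solid. World frame = base frame: x ahead of the robot, y to its left, z up, the work surface at z = 0. Lengths are in m, angles in degrees, forces in N, time in s.
With the tool pointing down it reaches from about 0.35 to 0.875 m from the base axis. Payload 4.2 kg.
Tool frame: the origin (TCP) lies on the centre line of the jaws, within the pads' length; the fingertips stand tip_reach ahead of it and the grasp point (between the pads) is the TCP (tip_reach is the distance from the TCP to the fingertips, in m); z points along the fingers, y is the line along which they close (so a half turn about z gives the same grasp; the last joint's range is limited). The gripper opens to 87 mm and grips with 3 to 60 N. Pads are 19 mm wide; open, the fingers measure 117 mm over their backs; the gripper's body (75 mm by 190 mm) begins 51 mm behind the grasp point.
Start: joints at [89.76, 22.042, 0.453, 0, -68.411, -14.817], TCP at [0.162, 0.604, 0.242] pointing down, gripper open.
Joint ranges: [-179.83, 179.83], [-69.29, 118.12], [-61.27, 80.66], [-181.25, 117.63], [-171.15, -9.14], [-177.46, 177.46]. Speed limits (degrees/s): [159.86, 159.86, 180, 180, 180, 180].

## Interface

Orientations are given as a 3x3 rotation matrix whose columns are the frame's x, y, z axes.
In Python, from station import sense, capture, finish_job, tip_reach gives the robot as it stands.
- The arm moves only by the tool arm_command, never from a script. Its argument "deltas" is a list of rows, each a list of 7 numbers: the turn, a rotation vector about the tool's x, y, z in rad, then the shift along the tool's x, y, z in cm, then the closure, from -1 (fully open) to 1 (shut), so that 0 is half open. In form: [[rx, ry, rz, dx, dy, dz, hand], ...]. A call has 1 to 8 rows; each row is the pose to reach, as a shift and turn from the pose commanded when the call began, along the tool's axes at that moment; what a row does not reach only later rows make up. A row lasts 1/12 s, in which the tool goes at most 41.7 mm and 7.16 degrees, less where a joint would pass 70% of its speed; a pose out of reach is approached as far as the arm can. A call with a gripper value outside its range is refused whole. The fingers move at their own pace and stop on an object; the grip force is fixed at half the most. Time passes only in rows, so rows that repeat a pose let the fingers close. It gives the time, the measured TCP pose, the force, the opening and the grip force at its end, in the units of the state.
- sense(): the state, without advancing time (a new reading comes with each control period).
- capture(name): name is "side" or "top"; returns a dict with "pixels" (480x640x3 uint8, blue, green, red), "fovy" (degrees; the focal length in pixels is half the picture's height over the tangent of half this angle, whatever the lens; pixels are square), "cx", "cy" (the principal point, pixels), "rvec" (rotation vector, rad) and "tvec" (3), from world to camera coordinates, as OpenCV has them. Camera axes: x right, y down, z forward; pixel columns grow to the right and rows downward; lengths in m; the calibration is good to about 2 mm. A picture is of the moment at which its call begins. There is no depth.
- finish_job(): hands the job in; it is judged then, once.
The state is a dict: "time_s": time; "joints": joint angles; "joint_velocities": joint speeds; "effort": joint torques, N m; "tcp_pos": TCP position; "ee_rot": TCP orientation; "wrist_force": force on the tool from outside, world axes, zero at the start; "moment": the same for the moment, N m; "gripper_width": opening from 0.0 (shut) to 1.0 (fully open); "gripper_force": force on a finger pad.
Only numpy, scipy, OpenCV 4.12 (cv2) and the standard library are available. Lean on these libraries where they do the work, as an engineer would, in place of code of your own. Each camera call takes 0.05 s, during which the arm holds its last target. There are 200 camera calls.

## Task

The steel draining tray stands too far back from the sink, so the upturned tumbler and the spoon on it drip onto the counter. With the fingertips, gently push the tray along the counter until its spout reaches well out over the sink bowl (most of the spout's length past the edge) and the tray lies square to the sink's edge, all four of its feet still standing on the counter. Only push it: do not grip, lift or tip the tray, do not touch the tumbler, which must stay standing, or the spoon, and leave the other things on the counter where they are.

Things in the scene. Friction and masses are not known exactly. Their poses are not given: they have to be found in the camera images.
- drain_tray: steel draining tray, 220 (x) by 190 (y) by 22 mm high, 0.65 to 1.05 kg plus 0.27 kg on it, loose on 4 rubber feet 6 mm high. Origin on the counter under its centre; y points to its spout side (sink side), z up. Upright walls 3 mm thick, 6 to 22 mm above the counter, outer faces at x = +-110, y = +-95 mm. Floor top at 11 mm. Slides under a push of 4 to 10 N; starts up to 0.25 rad askew
- spout_lip (a point): middle of the open outer end of the tray's spout, at (-68, +151, 8) mm in the tray's frame. The spout is a channel 54 mm wide that stands 56 mm out from the tray's +y wall
- rear_rim (a point): middle of the outer face of the tray's long rear wall, the one away from the sink, at (0, -95, 14) mm in the tray's frame. Between this wall and the flange of the pan behind it there is a free lane about 46 mm wide (42 at least; 10 mm more below the flange)
- foot_far (a point): centre of the underside of the tray's rubber foot at the sink side, far from the robot, at (+88, +73, 0) mm in the tray's frame; the other three feet stand at (-88, +73), (-88, -73) and (+88, -73) mm
- sink_edge (a point): fixed point on the sink's right-hand edge, in the counter's surface (z = 0). The straight edge runs along this point's x axis (away from the robot); the counter is on its -y side, the open bowl, 270 mm deep, on its +y side. The bowl is open from 320 mm nearer the robot than this point to 60 mm farther away; beyond that the counter goes on behind the sink
- spoon: steel spoon lying on the tray's floor along the tray's length, 195 mm long (its x), 42 mm wide, 15 mm high; origin on the tray floor (11 mm above the counter), in the middle of its length
- tumbler: upturned clear tumbler draining on the tray, 81 mm diameter, 91 mm high, standing on the sink-side half of the tray; origin on the tray floor, on its axis; z up
- pan: empty steel insert pan, 108 mm (its x) by 176 mm (its y) over the flange and 65 mm high, 0.25 kg, standing loose behind the tray, on the side away from the sink, its long side about parallel to the tray's rear wall; origin under its middle. To be left alone
- shaker: salt shaker with a domed grey cap, 44 mm diameter, 90 mm high, standing on the ledge behind the sink, right of the tall pre-rinse tap (solid; x 0.38 to 0.58, y 0.29 to 0.48 m); origin under its middle. To be left alone
Mind the look-alikes: they are no part of the job. Leave any blue look-alike of the tumbler alone.

How it is judged (in metres and radians):
At the end, for the whole second after the job is handed in: Spout lip 30 to 70 mm past the sink edge, at x 0.305 to 0.42 m; far sink-side foot centred 4 mm or more inside the edge; tray square within 0.12 rad, flat, at rest; tumbler upright and spoon on it; pan and shaker within 20 mm of their starts (world y of spout_lip between 0.2 and 0.24 m and world x of spout_lip between 0.305 and 0.42 m and world y of foot_far below 0.166 m and angle between the x axis of drain_tray and the x axis of sink_edge, either way round below 0.12 rad and height (world z) of drain_tray below 0.004 m and angle between drain_tray's own z axis and vertical below 0.03 rad and linear speed of drain_tray below 0.01 m/s and angle between each of tumbler, spoon's own z axis and vertical below 0.1 rad and z of tumbler in the frame of drain_tray between 0.006 and 0.017 m and x of tumbler in the frame of drain_tray between -0.1 and 0.1 m and y of tumbler in the frame of drain_tray between -0.09 and 0.09 m and linear speed of each of tumbler, spoon below 0.02 m/s and z of spoon in the frame of drain_tray between 0.006 and 0.017 m and x of spoon in the frame of drain_tray between -0.1 and 0.1 m and y of spoon in the frame of drain_tray between -0.09 and 0.09 m and distance of each of pan, shaker from where it was at the start of the episode below 0.02 m); the robot touches nothing.
It fails at once if the tray is lifted or tipped instead of slid (height (world z) of drain_tray above 0.012 m or angle between drain_tray's own z axis and vertical above 0.12 rad).
It fails at once if the tray is gripped, pushed harder than 25 N or shoved faster than 0.3 m/s (contact force between the fingers and drain_tray above 25 N or linear speed of drain_tray above 0.3 m/s).
It fails at once if the tumbler on the tray is tipped (angle between tumbler's own z axis and vertical above 0.35 rad).
It fails at once if the robot touches the tumbler or the spoon (contact force between any of the fingers, the arm and tumbler above 1 N or contact force between any of the fingers, the arm and spoon above 1 N).
It fails at once if another thing on the counter is shifted by more than 20 mm (distance of any of pan, shaker from where it was at the start of the episode above 0.02 m).
It also fails if it takes over 40 s, if anything falls off the work surface, if the arm or the gripper's body presses on something with over 40 N, if the wrist force passes 120 N, or if a joint passes its speed limit or range.

## Working session

There is one attempt and no reset: what is moved stays moved. The work goes in short steps, Python scripts to look and compute and a tool call to move; the robot and the scene stay as the last step left them, time stands still between calls to the robot, and variables do not carry over. Pictures are saved under pics/ and viewed, at most 10 in all, crops included, and the job is handed in when it is done.

Besides the shell and the picture viewer there is one more tool, called after "Request:" in YAML: its name, and indented under it one key for each argument. arm_command: Moves the arm, as the interface text tells. Its arguments: {"type":"object","properties":{"deltas":{"type":"array"}},"required":["deltas"]}

```bash
mkdir -p pics; cat > h.py <<'E'
import numpy as np, cv2
from station import sense, capture, finish_job, tip_reach
def K(c):
    f=240/np.tan(np.radians(c["fovy"])/2); return np.array([[f,0,c["cx"]],[0,f,c["cy"]],[0,0,1]])
def proj(c,P):
    return cv2.projectPoints(np.array(P,float).reshape(-1,1,3),np.array(c["rvec"],float),np.array(c["tvec"],float),K(c),None)[0].reshape(-1,2)
def back(c,uv,z):
    R=cv2.Rodrigues(np.array(c["rvec"],float))[0]; t=np.array(c["tvec"],float).ravel()
    o=-R.T@t; d=R.T@np.linalg.inv(K(c))@np.array([uv[0],uv[1],1.]); return o+d*(z-o[2])/d[2]
E
python3 - <<'E'
from h import *
print(tip_reach, sense()["tcp_pos"], sense()["ee_rot"], sense()["wrist_force"])
for n in("top","side"):
    c=capture(n); cv2.imwrite(f"pics/{n}0.png",c["pixels"]); R=cv2.Rodrigues(np.array(c["rvec"],float))[0]
    print(n,c["fovy"],(-R.T@np.array(c["tvec"],float).ravel()).round(3),R[2].round(2))
    print(proj(c,[[.3,0,0],[.3,.17,0],[.5,0,0],[.5,.17,0]]).round())
E
```

```text
0.019 [0.1621971  0.6030122  0.24044286] [[ 9.65610814e-01 -2.59991400e-01 -4.76609804e-04]
 [-2.59991820e-01 -9.65608470e-01 -2.12995622e-03]
 [ 9.35518372e-05  2.18062341e-03 -9.99997618e-01]] [ 0.34467638 -0.45258087  0.19962126]
top 55.30739339055852 [ 0.339 -0.025  0.88 ] [ 0.11 -0.   -0.99]
[[295. 311.]
 [206. 310.]
 [296. 207.]
 [209. 206.]]
side 54.36665954678363 [-0.121  0.027  0.666] [ 0.65 -0.03 -0.76]
[[324. 308.]
 [221. 311.]
 [319. 220.]
 [231. 223.]]
```

View pics/top0.png

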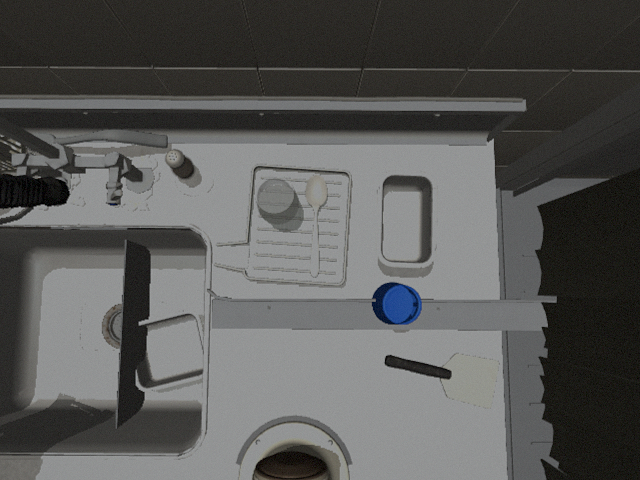

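View pics/side0.png

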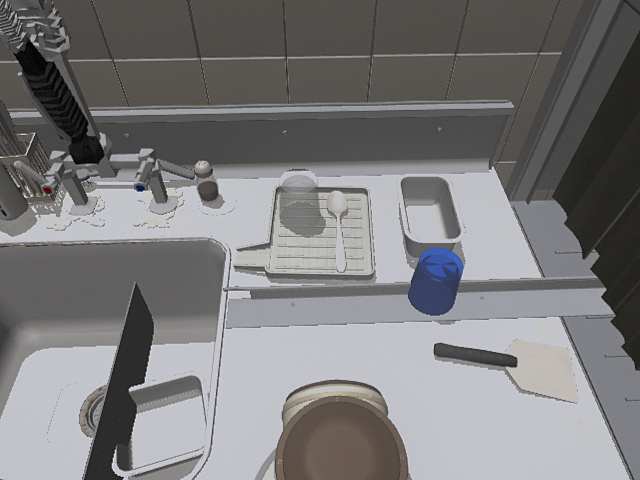

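Top view: the tray spans about (248–352, 166–286), askew, with its spout at about (215–248, 243–272). The pan is at (381–432, 176–272), the shaker at (178,163), and a strip runs across rows 300–328. I'll look closer.

```bash
python3 - <<'E'
import cv2
a=cv2.imread("pics/top0.png")[150:345,195:455]; cv2.imwrite("pics/topc.png",cv2.resize(a,None,fx=3,fy=3,interpolation=cv2.INTER_CUBIC))
a=cv2.imread("pics/side0.png")[160:340,215:480]; cv2.imwrite("pics/sidec.png",cv2.resize(a,None,fx=3,fy=3,interpolation=cv2.INTER_CUBIC))
E
```

```text
(no output)
```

View pics/topc.png

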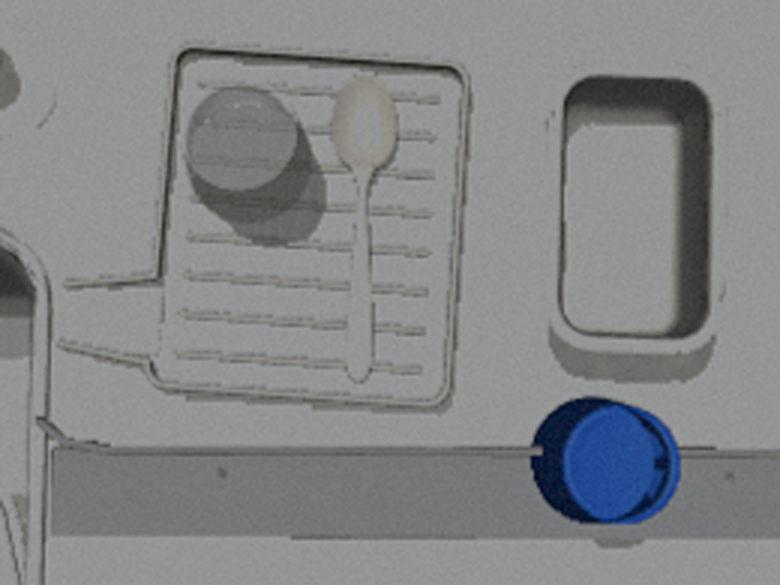

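View pics/sidec.png

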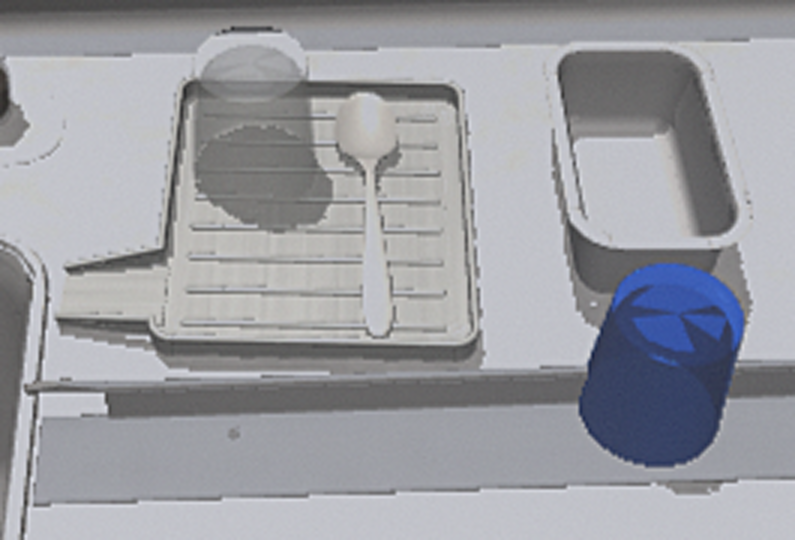

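```bash
cat >> h.py <<'E'
from scipy.optimize import least_squares
def fit(lines,p0=(.43,.03,0.)):
    # lines: (cam, pts, axis, value) points on outer top rim at z=.022
    W=[(back(c,p,.022)[:2],a,v) for c,pts,a,v in lines for p in pts]
    def res(q):
        ex=np.array([np.cos(q[2]),np.sin(q[2])]); e=[ex,np.array([-ex[1],ex[0]])]
        return [(w-q[:2])@e[a]-v for w,a,v in W]
    s=least_squares(res,p0,loss='soft_l1',f_scale=.003); return s.x,np.array(res(s.x)).round(4)
def tray(q,P):
    c,s=np.cos(q[2]),np.sin(q[2]); return np.array([q[0]+c*P[0]-s*P[1],q[1]+s*P[0]+c*P[1]])
E
python3 - <<'E'
from h import *
t=capture("top"); s=capture("side")
T=lambda L:[(195+x/3,150+y/3) for x,y in L]; S=lambda L:[(215+x/3,160+y/3) for x,y in L]
lt=[(t,T([(177,60),(157,275)]),1,.095),(t,T([(470,90),(454,385)]),1,-.095),(t,T([(200,47),(440,66)]),0,.11),(t,T([(180,391),(425,408)]),0,-.11)]
ls=[(s,S([(180,95),(164,250)]),1,.095),(s,S([(466,100),(480,330)]),1,-.095),(s,S([(200,80),(440,82)]),0,.11),(s,S([(170,342),(465,346)]),0,-.11)]
for l in(lt,ls,lt+ls):
    q,r=fit(l);print(q.round(4),r)
print("lip",tray(q,(-.068,.151)),"foot",tray(q,(.088,.073)))
def tri(a,b):
    f=lambda P:np.r_[proj(t,P)[0]-a,proj(s,P)[0]-b]
    z=least_squares(f,[.4,0,0.05]); return z.x.round(3),z.fun.round(1)
print("tumbler top",tri(T([(242,137)])[0],S([(251,72)])[0]))
for z in(0,.02,.04,.06): print(z,"strip far edge x top",back(t,T([(300,448)])[0],z)[0].round(3),"side",back(s,S([(300,378)])[0],z)[0].round(3),"near top",back(t,T([(300,536)])[0],z)[0].round(3),"side dark/light",back(s,S([(300,410)])[0],z)[0].round(3),"near side",back(s,S([(300,494)])[0],z)[0].round(3))
z=.065
print("pan top L/R flange",[back(t,p,z).round(3) for p in T([(555,100),(548,330),(718,120),(718,330),(640,68),(630,352)])])
print("pan side",[back(s,p,z).round(3) for p in S([(548,70),(570,235),(745,235),(700,60)])])
print("blue top",[tri(T([(620,462)])[0],S([(680,300)])[0])])
print("edge",back(t,T([(40,300)])[0],0),back(s,S([(40,300)])[0],0))
E
```

```text
[ 0.4606 -0.006  -0.0658] [-0.0008 -0.0001  0.0012 -0.0003 -0.0001 -0.0015  0.0006  0.001 ]
[ 0.4616 -0.0042 -0.058 ] [-0.0004 -0.0015 -0.0001  0.0022 -0.0017 -0.0001  0.0005  0.0011]
[ 0.4611 -0.0052 -0.0611] [-0.0022 -0.0008 -0.0001 -0.0007 -0.0002 -0.0023  0.0005  0.0002  0.0008
 -0.0006  0.0012  0.0029 -0.0016  0.0006  0.0007  0.0018]
lip [0.40244755 0.14970602] foot [0.55339588 0.0623298 ]
tumbler top (array([0.502, 0.035, 0.094]), array([-0.7, -0.1,  0.7,  0.1]))
0 strip far edge x top 0.321 side 0.345 near top 0.266 side dark/light 0.323 near side 0.269
0.02 strip far edge x top 0.322 side 0.331 near top 0.268 side dark/light 0.31 near side 0.257
0.04 strip far edge x top 0.322 side 0.317 near top 0.269 side dark/light 0.296 near side 0.245
0.06 strip far edge x top 0.322 side 0.303 near top 0.271 side dark/light 0.283 near side 0.234
pan top L/R flange [array([ 0.532, -0.153,  0.065]), array([ 0.393, -0.147,  0.065]), array([ 0.52 , -0.252,  0.065]), array([ 0.393, -0.248,  0.065]), array([ 0.552, -0.205,  0.065]), array([ 0.38 , -0.196,  0.065])]
pan side [array([ 0.529, -0.151,  0.065]), array([ 0.392, -0.142,  0.065]), array([ 0.388, -0.242,  0.065]), array([ 0.535, -0.249,  0.065])]
blue top [(array([ 0.316, -0.182,  0.1  ]), array([ 0.1,  0. , -0.1,  0. ]))]
edge [0.41444651 0.16899527 0.        ] [0.40782907 0.16718438 0.        ]
```

```bash
python3 - <<'E'
from h import *
t=capture("top"); s=capture("side")
def tri(a,b):
    f=lambda P:np.r_[proj(t,P)[0]-a,proj(s,P)[0]-b]
    z=least_squares(f,[.4,0,0.05]); return z.x.round(3),z.fun.round(1)
print("panel far-left",tri((126,240),(135,284)),"far-right",tri((150,253),(152,326)))
print("shaker",tri((175,157),(204,166)))
print("brown disc",tri((290,478),(343,445)))
print("tcp proj",proj(t,[[.162,.604,.24],[0,0,.3]]),proj(s,[[.162,.604,.24],[0,0,.3]]))
print("edge pts",[back(t,(195+x/3,150+y/3),0).round(3) for x,y in [(45,330),(40,390),(38,430)]], [back(t,(207,y),0).round(3) for y in (350,400)])
E
```

```text
panel far-left (array([ 0.445,  0.376, -0.117]), array([-0.1,  0. ,  0.1,  0. ])) far-right (array([ 0.428,  0.373, -0.255]), array([-1.1,  0. ,  1. ,  0.2]))
shaker (array([0.574, 0.216, 0.08 ]), array([-0., -0.,  0.,  0.]))
brown disc (array([ 0.044, -0.005,  0.122]), array([ 4.8,  0.6, -3.4, -0.2]))
tcp proj [[-160.1112951   419.7634382 ]
 [ 285.86745435  580.26810166]] [[-245.03754072  315.46672945]
 [ 346.23713953  431.19488493]]
edge pts [array([0.395, 0.165, 0.   ]), array([0.357, 0.167, 0.   ]), array([0.332, 0.168, 0.   ])] [array([0.226, 0.166, 0.   ]), array([0.135, 0.163, 0.   ])]
```

Request:
arm_command:
  deltas:
    - [0,0,1.308,6.3,23.6,0,-1]
    - [0,0,1.308,6.3,23.6,0,-1]
    - [0,0,1.308,6.3,23.6,0,-1]
    - [0,0,1.308,6.3,23.6,0,-1]
    - [0,0,1.308,6.3,23.6,0,-1]
    - [0,0,1.308,6.3,23.6,0,-1]
    - [0,0,1.308,6.3,23.6,0,-1]
    - [0,0,1.308,6.3,23.6,0,-1]

```text
time_s: 0.97
tcp_pos: [0.1619, 0.3572, 0.2422]
ee_rot: [[0.297, -0.955, -0.0], [-0.955, -0.297, 0.002], [-0.002, -0.001, -1.0]]
wrist_force: [-0.4, 1.2, 0.9]
gripper_width: 0.999
gripper_force: 0.0
```

Request:
arm_command:
  deltas:
    - [0,0,0.302,13.1,-5.1,0,-1]
    - [0,0,0.302,13.1,-5.1,0,-1]
    - [0,0,0.302,13.1,-5.1,0,-1]
    - [0,0,0.302,13.1,-5.1,0,-1]
    - [0,0,0.302,13.1,-5.1,0,-1]

```text
time_s: 1.38
tcp_pos: [0.2511, 0.2473, 0.2416]
ee_rot: [[0.002, -1.0, 0.0], [-1.0, -0.002, 0.0], [-0.0, -0.0, -1.0]]
wrist_force: [0.3, -0.5, -0.7]
gripper_width: 1.001
gripper_force: 0.0
```

Request:
arm_command:
  deltas:
    - [0,0,0,18.6,-11.2,0,-1]
    - [0,0,0,18.6,-11.2,0,-1]
    - [0,0,0,37.2,-22.4,0,-1]
    - [0,0,0,37.2,-22.4,0,-1]
    - [0,0,0,37.2,-22.4,0,-1]
    - [0,0,0,37.2,-22.4,0,-1]
    - [0,0,0,37.2,-22.4,0,-1]
    - [0,0,0,37.2,-22.4,0,-1]

```text
time_s: 2.05
tcp_pos: [0.4249, -0.0362, 0.2419]
ee_rot: [[0.007, -1.0, 0.001], [-1.0, -0.007, 0.0], [-0.0, -0.001, -1.0]]
wrist_force: [0.8, 1.7, 0.4]
gripper_width: 1.0
gripper_force: 0.0
```

```bash
python3 -c "
from h import *
s=sense();print(s['tcp_pos'],s['joints'])"
```

```text
[ 0.42488705 -0.03615829  0.2419251 ] [ 1.71435361e+01  2.15786789e+00 -2.54867697e+01 -1.30152957e-03
 -6.22688650e+01 -1.67658803e+01]
```

Request:
arm_command:
  deltas:
    - [0,0,0,8.6,-5.1,0,-1]
    - [0,0,0,8.6,-5.1,0,-1]
    - [0,0,0,8.6,-5.1,0,-1]
    - [0,0,0,8.6,-5.1,6,-1]
    - [0,0,0,8.6,-5.1,12,-1]
    - [0,0,0,8.6,-5.1,12,-1]
    - [0,0,0,8.6,-5.1,12,-1]
    - [0,0,0,8.6,-5.1,12,-1]

```text
time_s: 2.72
tcp_pos: [0.475, -0.1201, 0.1207]
ee_rot: [[0.007, -1.0, -0.004], [-1.0, -0.007, -0.001], [0.001, 0.004, -1.0]]
wrist_force: [1.3, -0.1, 1.8]
gripper_width: 0.995
gripper_force: 0.0
```

```bash
python3 - <<'E'
from h import *
s=sense();print(s['tcp_pos'],s['ee_rot'],s['wrist_force'],s['joint_velocities'])
for n,o in (("top",(150,195)),("side",(160,215))):
    c=capture(n); p=s['tcp_pos']; print(n,proj(c,[p,[p[0]-.058,p[1],p[2]-.019],[p[0]+.058,p[1],p[2]-.019]]).round())
    a=c["pixels"][110:310,200:460]; cv2.imwrite(f"pics/{n}1.png",cv2.resize(a,None,fx=2,fy=2))
a=np.hstack([cv2.imread("pics/top1.png")[:, :],])
cv2.imwrite("pics/both1.png",cv2.resize(np.vstack([cv2.imread("pics/top1.png"),cv2.imread("pics/side1.png")]),None,fx=.75,fy=.75))
E
```

```text
[ 0.47497153 -0.12011609  0.12066203] [[ 7.07306979e-03 -9.99966697e-01 -4.07131702e-03]
 [-9.99974584e-01 -7.06936049e-03 -9.24752148e-04]
 [ 8.95939744e-04  4.07775438e-03 -9.99991285e-01]] [ 1.28128576 -0.09578787  1.82095014] [ 0.12452578 -3.38632533  4.17526711  1.41553263  0.06112565  0.1994867 ]
top [[366. 209.]
 [365. 244.]
 [364. 178.]]
side [[389. 181.]
 [393. 213.]
 [384. 168.]]
```

View pics/both1.png

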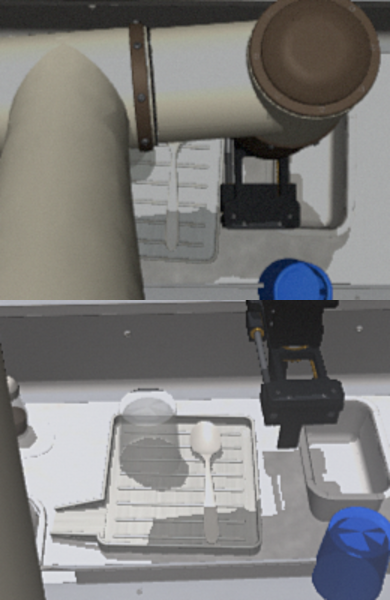

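Side view shows the near fingertip between the tray's rear wall and the pan, with the lane clear. Descending in stages.

Request:
arm_command:
  deltas:
    - [0,0,0,0,0,1.5,-1]
    - [0,0,0,0,0,3,-1]
    - [0,0,0,0,0,4.5,-1]
    - [0,0,0,0,0,4.5,-1]
    - [0,0,0,0,0,4.5,-1]

```text
time_s: 3.23
tcp_pos: [0.4768, -0.1201, 0.0785]
ee_rot: [[0.007, -1.0, 0.003], [-1.0, -0.007, -0.0], [0.0, -0.003, -1.0]]
wrist_force: [0.2, -0.5, 0.2]
gripper_width: 1.001
gripper_force: 0.0
```

Request:
arm_command:
  deltas:
    - [0,0,0,0.4,0,0.5,-1]
    - [0,0,0,0.4,0,2,-1]
    - [0,0,0,0.4,0,3.5,-1]
    - [0,0,0,0.4,0,4.5,-1]
    - [0,0,0,0.4,0,5,-1]
    - [0,0,0,0.4,0,5,-1]

```text
time_s: 3.73
tcp_pos: [0.4756, -0.1245, 0.0266]
ee_rot: [[0.006, -1.0, -0.0], [-1.0, -0.006, -0.0], [0.0, 0.0, -1.0]]
wrist_force: [-0.0, 0.3, 0.1]
gripper_width: 0.998
gripper_force: 0.0
```

Request:
arm_command:
  deltas:
    - [0,0,0,-0.3,0,0,-1]
    - [0,0,0,-0.6,0,0,-1]
    - [0,0,0,-0.9,0,0,-1]
    - [0,0,0,-1.2,0,0,-1]
    - [0,0,0,-1.5,0,0,-1]
    - [0,0,0,-1.8,0,0,-1]
    - [0,0,0,-2.1,0,0,-1]
    - [0,0,0,-2.4,0,0,-1]

```text
time_s: 4.4
tcp_pos: [0.4765, -0.1005, 0.0273]
ee_rot: [[0.006, -1.0, 0.003], [-1.0, -0.006, -0.0], [0.0, -0.003, -1.0]]
wrist_force: [2.0, -4.6, 0.8]
gripper_width: 1.001
gripper_force: 2.6
```

Request:
arm_command:
  deltas:
    - [0,0,0,-0.3,0,0,-1]
    - [0,0,0,-0.7,0,0,-1]
    - [0,0,0,-1.1,0,0,-1]
    - [0,0,0,-1.5,0,0,-1]
    - [0,0,0,-1.9,0,0,-1]
    - [0,0,0,-2.3,0,0,-1]
    - [0,0,0,-2.7,0,0,-1]
    - [0,0,0,-3.0,0,0,-1]

```text
time_s: 5.07
tcp_pos: [0.4753, -0.0707, 0.0272]
ee_rot: [[0.007, -1.0, 0.001], [-1.0, -0.007, -0.001], [0.001, -0.001, -1.0]]
wrist_force: [0.7, -6.4, 2.8]
gripper_width: 0.998
gripper_force: 3.3
```

```bash
python3 - <<'E'
from h import *
c=capture("side")
a=c["pixels"][160:340,190:455]; cv2.imwrite("pics/side2.png",cv2.resize(a,None,fx=3,fy=3,interpolation=cv2.INTER_CUBIC))
E
```

```text
(no output)
```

View pics/side2.png

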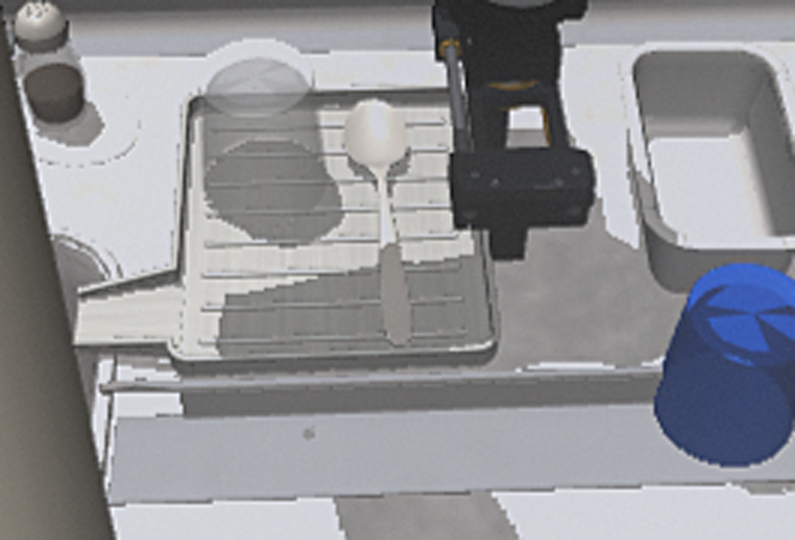

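Tray squared against both fingers: far wall (200–440, 95), near wall (180–490, 356), spout lip about (78, 290–340), tumbler and spoon standing. I'll fit the pose.

```bash
python3 - <<'E'
from h import *
s=capture("side"); S=lambda L:[(190+x/3,160+y/3) for x,y in L]
q,r=fit([(s,S([(190,108),(180,270),(171,335)]),1,.095),(s,S([(494,285),(497,340)]),1,-.095),(s,S([(215,93),(430,93)]),0,.11),(s,S([(190,357),(480,354)]),0,-.11)])
print(q.round(4),r,"lip",tray(q,(-.068,.151)),"foot",tray(q,(.088,.073)),"rear",tray(q,(0,-.095)),sense()['tcp_pos'])
E
```

```text
[ 0.4533  0.0334 -0.0203] [ 0.0008 -0.0032 -0.0017  0.0012  0.0023 -0.0017 -0.0039  0.0029  0.0021] lip [0.38833616 0.18571872] foot [0.54272434 0.10457508] rear [ 0.4513397 -0.0616081] [ 0.47513254 -0.0699761   0.02692656]
```

Request:
arm_command:
  deltas:
    - [0,0,0,-0.4,0,0,-1]
    - [0,0,0,-0.9,0,0,-1]
    - [0,0,0,-1.4,0,0,-1]
    - [0,0,0,-1.9,0,0,-1]
    - [0,0,0,-2.4,0,0,-1]
    - [0,0,0,-2.9,0,0,-1]
    - [0,0,0,-3.3,0,0,-1]
    - [0,0,0,-3.5,0,0,-1]

```text
time_s: 5.83
tcp_pos: [0.4745, -0.0356, 0.0268]
ee_rot: [[0.007, -1.0, -0.001], [-1.0, -0.007, -0.001], [0.001, 0.001, -1.0]]
wrist_force: [0.1, -6.2, 1.1]
gripper_width: 0.997
gripper_force: 3.2
```

Request:
arm_command:
  deltas:
    - [0,0,0,0.8,0,0,-1]
    - [0,0,0,2,0,0,-1]
    - [0,0,0,4,0,0,-1]
    - [0,0,0,4,0,0,-1]
    - [0,0,0,4,0,-4,-1]
    - [0,0,0,4,0,-8,-1]
    - [0,0,0,4,0,-12,-1]
    - [0,0,0,4,0,-12,-1]

```text
time_s: 6.5
tcp_pos: [0.4802, -0.0749, 0.1541]
ee_rot: [[0.008, -1.0, 0.016], [-1.0, -0.008, 0.001], [-0.001, -0.016, -1.0]]
wrist_force: [1.4, 0.1, 0.7]
gripper_width: 1.0
gripper_force: 0.0
```

Request:
arm_command:
  deltas:
    - [0,0,0,4,0,-4,-1]
    - [0,0,0,8,0,-8,-1]
    - [0,0,0,12,0,-8,-1]
    - [0,0,0,12,0,-8,-1]
    - [0,0,0,12,0,-8,-1]
    - [0,0,0,12,0,-8,-1]

```text
time_s: 7.0
tcp_pos: [0.4756, -0.1959, 0.2265]
ee_rot: [[0.003, -1.0, 0.001], [-1.0, -0.003, 0.001], [-0.001, -0.001, -1.0]]
wrist_force: [0.5, -0.2, -0.6]
gripper_width: 0.997
gripper_force: 0.0
```

```bash
python3 - <<'E'
from h import *
c=capture("side")
a=c["pixels"][160:340,165:430]; cv2.imwrite("pics/side3.png",cv2.resize(a,None,fx=3,fy=3,interpolation=cv2.INTER_CUBIC))
E
```

```text
(no output)
```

View pics/side3.png

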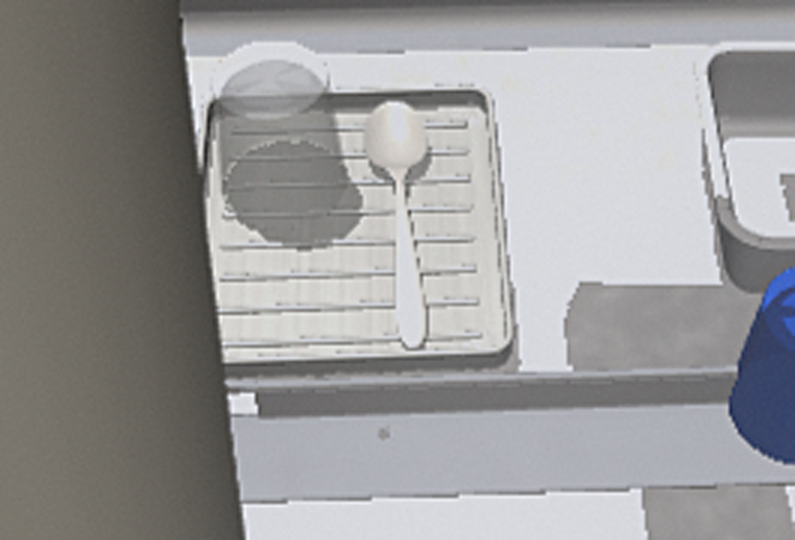

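Tray free of the gripper. Rear wall runs (493,105)–(512,340), far wall (340–470, 90), near wall (240–495, 362–352), and the tumbler and spoon are in place. I'll check the fit.

```bash
python3 - <<'E'
from h import *
s=capture("side"); S=lambda L:[(165+x/3,160+y/3) for x,y in L]
q,r=fit([(s,S([(494,110),(503,220),(513,335)]),1,-.095),(s,S([(340,92),(470,89)]),0,.11),(s,S([(240,362),(490,355)]),0,-.11)],(.45,.07,0))
print(q.round(4),r,"lip",tray(q,(-.068,.151)),"foot",tray(q,(.088,.073)))
E
```

```text
[ 0.4538  0.0715 -0.0006] [ 0.0003  0.0001 -0.0005 -0.0008 -0.001   0.0011  0.0007] lip [0.38587671 0.2225303 ] foot [0.54183313 0.14444319]
```

Lip at y≈0.22, x≈0.386, square, and the far foot at 0.144: all well within limits.

```bash
python3 -c "
from station import finish_job
print(finish_job())"
```

```text
the job is handed in; nothing more can be done
None
```

The tray is pushed square to the sink, with its spout about 50 mm past the edge (lip at y ≈ 0.22 m, x ≈ 0.386 m), the tumbler and spoon still in place and the gripper clear of everything; the job is handed in, but no verdict came back.

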